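# Open the secret drawer of the dark puzzle box

## Robot

A 6-joint arm with a two-finger parallel gripper is mounted at the origin on a cart in front of the work surface, level with it; the furniture and walls round the work are solid. World frame = base frame: x ahead of the robot, y to its left, z up, the work surface at z = 0. Lengths are in mm, angles in rad, forces in N, time in s.
With the tool pointing down it reaches from about 350 to 975 mm from the base axis. Payload 4.9 kg.
Tool frame: the origin (TCP) lies midway between the tips of the shut fingers; the grasp point (between the pads) lies 19 mm behind it; z points along the fingers, y is the line along which they close (so a half turn about z gives the same grasp; the last joint's range is limited). The gripper opens to 85 mm and grips with 20 to 120 N. Pads are 22 mm wide; open, the fingers measure 114 mm over their backs; the gripper's body (76 mm by 85 mm) begins 54 mm behind the grasp point. The pads swing forward as they close: fully open they stand 13 mm farther back than shut.
Start: joints at [1.009, 0.053, 1.613, -0, 1.476, -0.119], TCP at [267.782, 564.707, 231.304] pointing down, gripper open.
Joint ranges: [-3.01, 3.01], [-1.01, 2.22], [0.06, 2.58], [-1.02, 4.17], [0.09, 2.62], [-3.14, 3.14]. Speed limits (rad/s): [2.57, 2.57, 3.14, 3.14, 3.14, 3.14].

## Interface

Orientations are given as [roll, pitch, yaw] about the fixed x, y, z axes, in that order (R = Rz(yaw) Ry(pitch) Rx(roll)).
In Python, from workcell import bot gives the robot as it stands. Calls block until the motion is done:
- bot.move_to(position, orientation): joint-space move of the TCP to a pose.
- bot.move_straight(position, ori=None, max_speed=150): straight line of the TCP; ori=None keeps the orientation; max_speed is the mean speed in mm/s.
- bot.movej(angles): joint-space move.
- bot.set_gripper(opening, strength=None): opening from 0.0 (shut) to 1.0 (fully open); strength is the grip in N (None keeps the last); returns when the fingers have stopped.
- bot.dwell(seconds).
- bot.solve_ik(position, orientation): joint angles nearest the present ones, or None.
- bot.get_state(): the state.
- bot.read_camera(name): name is "scene" or "top" or "wrist"; returns a dict with "image" (384x512x3 uint8, red, green, blue), "intrinsics" (3x3 intrinsics, pixels), "rvec" (rotation vector, rad) and "tvec" (3), from world to camera coordinates, as OpenCV has them; the wrist camera has in their place "tool_from_camera" (4x4, takes a point from camera to tool coordinates, whose origin is the TCP and whose axes are the flange's). Camera axes: x right, y down, z forward; pixel columns grow to the right and rows downward; lengths in mm; the calibration is good to about 2 mm. A picture is of the moment at which its call begins: read the wrist's pose just before it. There is no depth.
A pose or a line that the arm cannot do raises bot.Unreachable and nothing moves.
- bot.sign_off(): hands the job in; it is judged then, once.
The state is a dict: "t": time; "qpos": joint angles; "joint_velocities": joint speeds; "effort": joint torques, N m; "tcp_pos": TCP position; "eef_rot": TCP orientation; "contact_force": force on the tool from outside, world axes, zero at the start; "moment": the same for the moment, N m; "width": opening from 0.0 (shut) to 1.0 (fully open); "finger_force": force on a finger pad.
Only numpy, scipy, OpenCV 4.12 (cv2) and the standard library are available. Lean on these libraries where they do the work, as an engineer would, in place of code of your own. Each camera call takes 0.05 s, during which the arm holds its last target. There are 200 camera calls.

## Task

Open the secret drawer of the dark wooden puzzle box: slide the cover strip by its brass tab along the box's edge, to the left, as far as it goes, then reach into the recess it uncovers and press the brass catch all the way down, so that the little drawer comes out at the front. Leave the strip open and the drawer out, and leave the pale puzzle box shut.

Things in the scene. Friction and masses are not known exactly. Their poses are not given: they have to be found in the camera images.
- dark_box: dark brown wooden puzzle box, 120 (x) x 200 (y) x 60 mm high, fixed to the bench. Origin: centre of its underside; x points away from the robot's side, y to the left along its long side, z up. Top flat at z = 60 mm. Under the cover strip hides an open recess, 48 (x) x 56 (y) mm, centred at x = 22, y = -20 mm, 26 mm deep; in it a brass catch plate, 40 x 44 mm, same centre, top at z = 52 mm
- dark_strip (a joint): the dark box's brown cover strip, flush in the top along the far edge: 0 m shut to 0.072 m at its stop, moving to the box's +y (left) with about 1.5 N; stays where left. On it stands a brass tab, 36 (x) x 14 (y) mm, from z = 60 to 82 mm, in the box frame centred at x = 22, y = -53 mm + this value; the top is free on the tab's -y side
- dark_drawer (a joint): the dark box's secret drawer: 0 m flush to 0.042 m fully out, moving along the box's -x (towards the robot). It has no handle: the catch drives it, 3.5 mm for each mm that the catch goes down. The catch goes straight down by 12 mm (top to z = 40 mm) with about 6 N and stays down
- pale_tab (a point): centre of the upper face of the brass tab on the other, pale wooden puzzle box, which is otherwise the same; to be left alone

How it is judged (in metres and radians):
On the way, in this order (a step that is already met when the one before it is completed fails the run):
1. the dark box's cover strip is slid open, its drawer still shut (value of joint dark_strip above 0.06 m and value of joint dark_drawer below 0.01 m), for 0.1 s.
2. the catch is pressed and the dark box's drawer has come out (value of joint dark_drawer above 0.028 m), for 0.2 s.
At the end, for the whole second after the job is handed in: The dark box's cover strip is open by more than 60 of its 72 mm, and its drawer is out by more than 28 of its 42 mm and at rest (value of joint dark_strip above 0.06 m and value of joint dark_drawer between 0.028 and 0.05 m and velocity of joint dark_drawer between -0.01 and 0.01 m/s); the robot touches nothing.
It fails at once if the pale box's strip is moved by more than 10 mm (distance of pale_tab from where it was at the start of the episode above 0.01 m).
It also fails if it takes over 32 s, if anything falls off the work surface, if the arm or the gripper's body presses on something with over 40 N, if the wrist force passes 120 N, or if a joint passes its speed limit or range.

## Working session

There is one attempt and no reset: what is moved stays moved. The work goes in short steps, each a Python script; the robot and the scene stay as the last script left them, time stands still between calls to the robot, and variables do not carry over. Pictures are saved under pics/ and viewed, at most 10 in all, crops included, and the job is handed in when it is done.

```bash
mkdir -p pics; cat > h.py <<'E'
import numpy as np, cv2
from workcell import bot
def snap(name,fn):
    c=bot.read_camera(name); cv2.imwrite('pics/'+fn,c['image'][...,::-1]); np.savez('pics/'+fn+'.npz',**{k:np.array(v) for k,v in c.items()}); return c
def ray(fn,uv,z):
    c=np.load('pics/'+fn+'.npz'); K=c['intrinsics'];R=cv2.Rodrigues(c['rvec'])[0];t=c['tvec'].reshape(3)
    d=R.T@np.linalg.inv(K)@np.array([*uv,1.]); o=-R.T@t
    return o+d*(z-o[2])/d[2]
def proj(fn,P):
    c=np.load('pics/'+fn+'.npz'); return cv2.projectPoints(np.array(P,float),c['rvec'],c['tvec'],c['intrinsics'],None)[0].reshape(-1,2)
E
python3 - <<'E'
from h import *
snap('top','top.png');snap('scene','scene.png')
for f in ('top','scene'): cv2.imwrite(f'pics/{f}2.png',cv2.resize(cv2.imread(f'pics/{f}.png'),(800,600),interpolation=cv2.INTER_CUBIC))
print(bot.get_state())
E
```

```text
{'t': 0.1, 'qpos': array([ 1.00899931e+00,  5.33429031e-02,  1.61420896e+00,  2.14722528e-05,
        1.47599936e+00, -1.18970423e-01]), 'joint_velocities': array([-0.00094647, -0.00102389, -0.00327818, -0.00324523,  0.00181805,
       -0.00111725]), 'effort': array([ 5.02292532e-04, -3.94900453e+01, -3.71364105e+01, -1.12523830e-04,
        3.82185230e-03,  4.87975910e-06]), 'tcp_pos': array([267.47285077, 564.22675423, 230.12245985]), 'eef_rot': array([-3.13965046e+00, -2.53683491e-04,  2.69876376e+00]), 'contact_force': array([-0.38296986,  0.09531403, -0.89089743]), 'moment': array([0.00608714, 0.01545707, 0.02248283]), 'finger_force': 0.0, 'width': 1.0008219821044742}
```

View pics/top2.png

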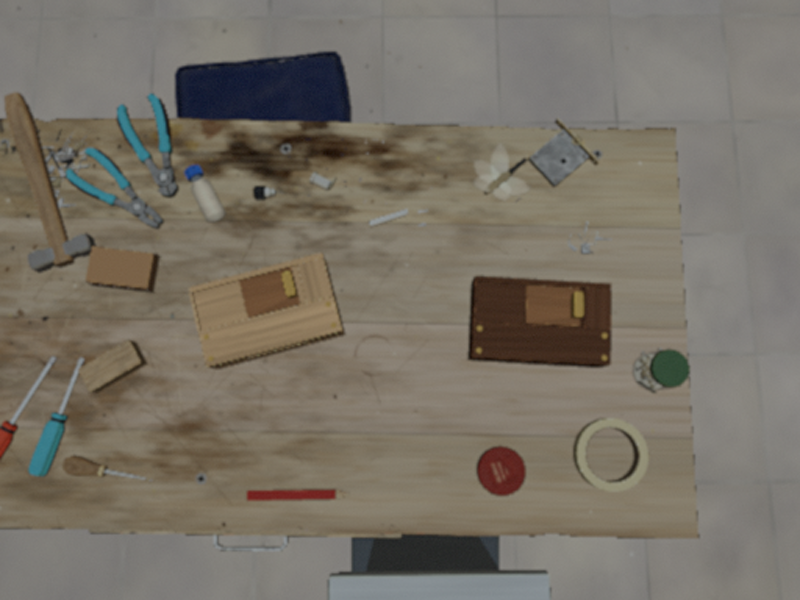

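View pics/scene2.png

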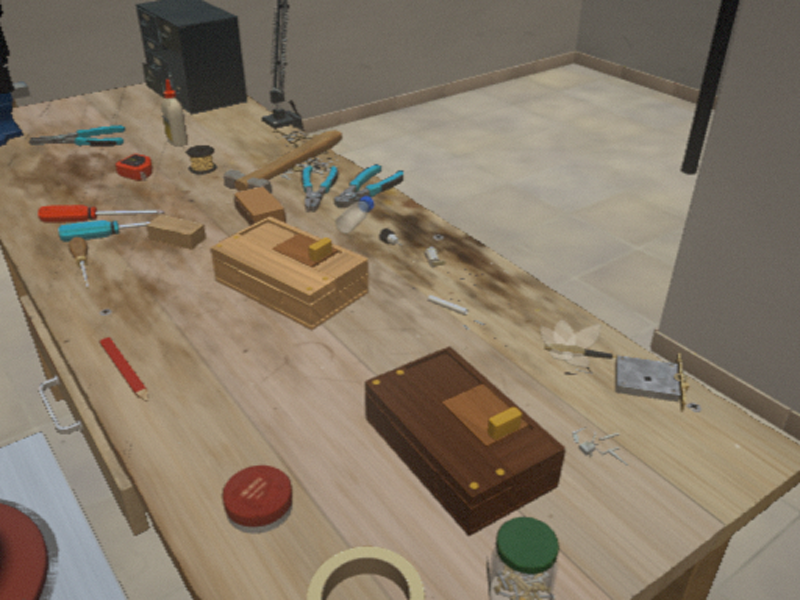

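The top view shows the dark box at about (470–611, 277–365) with its brass tab at (579, 303). The pale box is to its left at about (190–342, 255–365). I'll take a closer crop of the dark box.

```bash
python3 - <<'E'
from h import *
im=cv2.imread('pics/top.png')[170:245,295:395]
cv2.imwrite('pics/crop.png',cv2.resize(im,(800,600),interpolation=cv2.INTER_CUBIC))
f='top.png'
for uv in [(474,277),(611,284),(609,365),(470,359)]: print(ray(f,np.array(uv)/1.5625,60).round(1))
print(ray(f,np.array((579,303))/1.5625,82))
c=np.load('pics/top.png.npz');R=cv2.Rodrigues(c['rvec'])[0];print(-R.T@c['tvec'].reshape(3))
E
```

```text
[571.3 -56.6  60. ]
[ 559.  -256.4   60. ]
[ 441.2 -246.1   60. ]
[451.8 -47.6  60. ]
[ 527.70458523 -202.02062756   82.        ]
[374.82103537  48.92525107 996.30917363]
```

View pics/crop.png

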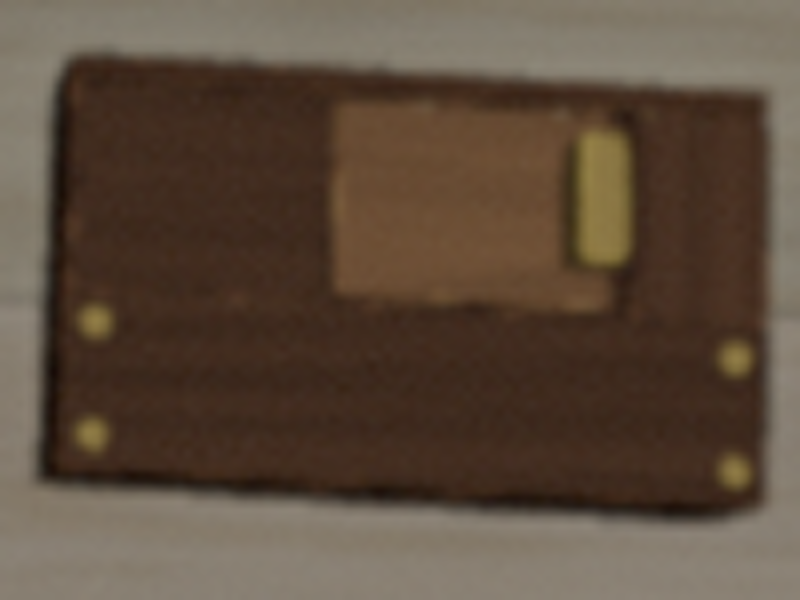

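```bash
cat >> h.py <<'E'
def box(p,P):  # box frame -> world; p=(x,y,psi)
    P=np.atleast_2d(np.array(P,float)); c,s=np.cos(p[2]),np.sin(p[2])
    return P@np.array([[c,s,0],[-s,c,0],[0,0,1]])+[p[0],p[1],0]
E
python3 - <<'E'
from h import *
from scipy.optimize import least_squares
P=[[60,100,60],[60,-100,60],[-60,-100,60],[22,-53,82]]
uv=np.array([[71,60],[768,95],[763,500],[604,197]])/8+[295,170]
r=least_squares(lambda p:(proj('top.png',box(p,P))-uv).ravel()*[1]*1,[506,-152,-.06],x_scale=[1,1,.01])
print(r.x,r.fun.reshape(-1,2).round(2)); p=r.x; np.save('p.npy',p)
for dy in(-95,-53,-20):
  for z in(130,64,38):
    for s in(1,-1): print(dy,z,s,np.round(bot.solve_ik(box(p,[22,dy,z])[0],[np.pi,0,p[2]+s*np.pi/2]),2))
E
```

```text
[ 5.06617103e+02 -1.51446484e+02 -5.68239440e-02] [[-1.23 -0.6 ]
 [-0.75 -0.88]
 [ 0.2   1.16]
 [ 1.73  0.23]]
-95 130 1 [-0.57  0.03  1.81  0.    1.3  -0.51]
-95 130 -1 [-0.57  0.03  1.81 -0.    1.3   2.63]
-95 64 1 [-0.57  0.11  1.85  0.    1.18 -0.51]
-95 64 -1 [-0.57  0.11  1.85 -0.    1.18  2.63]
-95 38 1 [-0.57  0.14  1.86  0.    1.14 -0.51]
-95 38 -1 [-0.57  0.14  1.86 -0.    1.14  2.63]
-53 130 1 [-0.5  -0.01  1.85  0.    1.3  -0.45]
-53 130 -1 [-0.5  -0.01  1.85 -0.    1.3   2.69]
-53 64 1 [-0.5   0.07  1.89  0.    1.18 -0.45]
-53 64 -1 [-0.5   0.07  1.89 -0.    1.18  2.69]
-53 38 1 [-0.5   0.11  1.9   0.    1.13 -0.45]
-53 38 -1 [-0.5   0.11  1.9  -0.    1.13  2.69]
-20 130 1 [-0.45 -0.03  1.87  0.    1.3  -0.39]
-20 130 -1 [-0.45 -0.03  1.87 -0.    1.3   2.75]
-20 64 1 [-0.45  0.05  1.91  0.    1.18 -0.39]
-20 64 -1 [-0.45  0.05  1.91 -0.    1.18  2.75]
-20 38 1 [-0.45  0.09  1.92  0.    1.13 -0.39]
-20 38 -1 [-0.45  0.09  1.92 -0.    1.13  2.75]
```

```bash
python3 - <<'E'
from h import *
p=np.load('p.npy')
bot.set_gripper(0.0,40)
bot.move_to(box(p,[0,-75,210])[0],[np.pi,0,p[2]+np.pi/2])
bot.dwell(0.2)
s=bot.get_state(); c=snap('wrist','w1.png'); np.save('w1s.npy',np.r_[s['tcp_pos'],s['eef_rot']])
print(s['t'],s['tcp_pos'],s['eef_rot'],s['contact_force'])
cv2.imwrite('pics/w1b.png',cv2.resize(cv2.imread('pics/w1.png'),(800,600),interpolation=cv2.INTER_CUBIC))
E
```

```text
3.9667 [ 502.54385176 -225.92207926  209.98049059] [-3.14156322e+00 -4.43371774e-05  1.51474832e+00] [ 0.1070228   0.51720572 -0.4687623 ]
```

View pics/w1b.png

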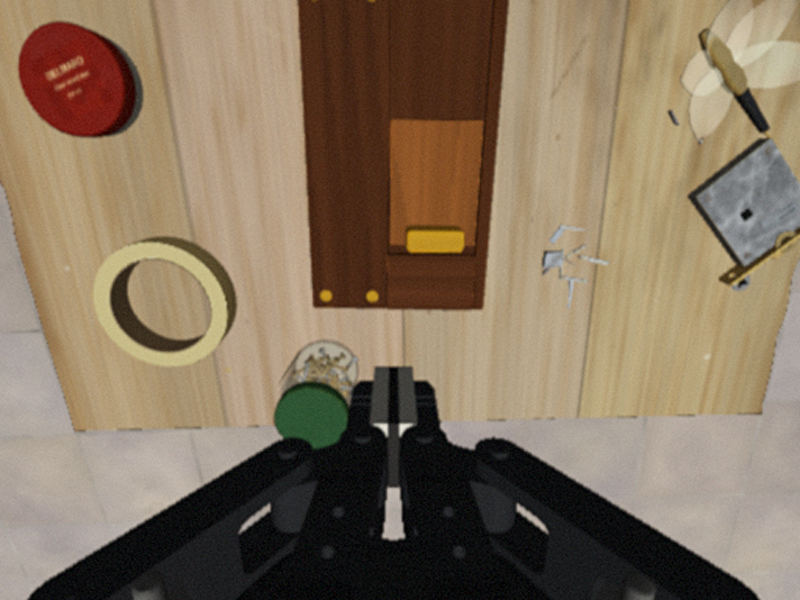

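The wrist view shows the tab top centred at about (435, 242), and the box's right end edge from (314, 308) to (485, 308). The jar at (315, 400) is clear of the path. Next I'll refine the box pose from this picture.

```bash
cat >> h.py <<'E'
from scipy.spatial.transform import Rotation
def wray(fn,s,uv,z):
    c=np.load('pics/'+fn+'.npz'); T=c['tool_from_camera'];R=Rotation.from_euler('xyz',s[3:]).as_matrix()
    o=R@T[:3,3]+s[:3]; d=R@T[:3,:3]@np.linalg.inv(c['intrinsics'])@np.array([*uv,1.])
    return o+d*(z-o[2])/d[2]
E
python3 - <<'E'
from h import *
p=np.load('p.npy'); s=np.load('w1s.npy')
for uv,z,b in [((435,240),82,[22,-53]),((314,307),60,[-60,-100]),((484,307),60,[60,-100]),((407,240),82,[4,-53]),((464,240),82,[40,-53]),((390,120),60,[0,0]),((482,120),60,[0,0]),((326,296),60,[0,0])]:
    w=wray('w1.png',s,np.array(uv)/1.5625,z); q=w-[p[0],p[1],0]; cc,ss=np.cos(p[2]),np.sin(p[2])
    print(w.round(1),'box:',np.round([cc*q[0]+ss*q[1],-ss*q[0]+cc*q[1]],1),b)
E
```

```text
[ 530.1 -198.8   82. ] box: [ 26.1 -46. ] [22, -53]
[ 446.4 -246.2   60. ] box: [-54.8 -98.1] [-60, -100]
[ 565.  -252.9   60. ] box: [ 64. -98.] [60, -100]
[ 512.9 -197.9   82. ] box: [  8.9 -46. ] [4, -53]
[ 547.9 -199.8   82. ] box: [ 44. -46.] [40, -53]
[ 506.4 -127.8   60. ] box: [-1.5 23.6] [0, 0]
[ 562.5 -130.9   60. ] box: [54.6 23.7] [0, 0]
[ 455.6 -238.6   60. ] box: [-46.  -89.9] [0, 0]
```

```bash
python3 - <<'E'
from h import *
p=np.load('p.npy'); d=box([0,0,p[2]],[4.2,4,0])[0]; p[:2]+=d[:2]; np.save('p.npy',p)
ori=[np.pi,0,p[2]+np.pi/2]; B=lambda x,y,z: box(p,[x,y,z])[0]
yd=B(0,1,0)-B(0,0,0)
def st(tag):
    s=bot.get_state(); q=s['tcp_pos']-B(0,0,0); f=s['contact_force']
    print(tag,round(s['t'],2),'y',(q@yd).round(1),'z',q[2].round(1),'f',f.round(1)); return f@yd
bot.move_to(B(22,-84,100),ori); st('above')
bot.move_straight(B(22,-84,67),max_speed=80); f0=st('down')
bot.move_straight(B(22,-10,67),max_speed=50); st('push')
y=-10
while y<14:
    y+=2; bot.move_straight(B(22,y,67),max_speed=40)
    if abs(st('')-f0)>12: break
bot.move_straight(B(22,y-12,67),max_speed=80); 
bot.move_straight(B(22,-50,150),max_speed=150); bot.dwell(.1)
s=bot.get_state(); snap('wrist','w2.png'); np.save('w2s.npy',np.r_[s['tcp_pos'],s['eef_rot']]); st('up')
cv2.imwrite('pics/w2b.png',cv2.resize(cv2.imread('pics/w2.png'),(800,600),interpolation=cv2.INTER_CUBIC))
E
```

```text
above 4.54 y -84.0 z 100.2 f [ 0.4 -0.2  1.1]
down 5.11 y -83.9 z 66.6 f [-0.9 -0.5  0. ]
push 6.74 y -9.9 z 66.6 f [-1.1 -0.8 -0. ]
 6.99 y -7.9 z 66.7 f [-0.2 -1.  -0.6]
 7.24 y -5.8 z 66.8 f [-0.6 -0.2  0.2]
 7.49 y -4.0 z 67.0 f [-1.5 -2.1 -1.1]
 7.74 y -3.9 z 67.1 f [-1.  -8.6 -2.7]
 7.99 y -3.7 z 67.1 f [ -1.1 -14.7  -3.2]
up 9.2 y -49.2 z 148.3 f [-0.4  0.3 -0. ]
```

View pics/w2b.png

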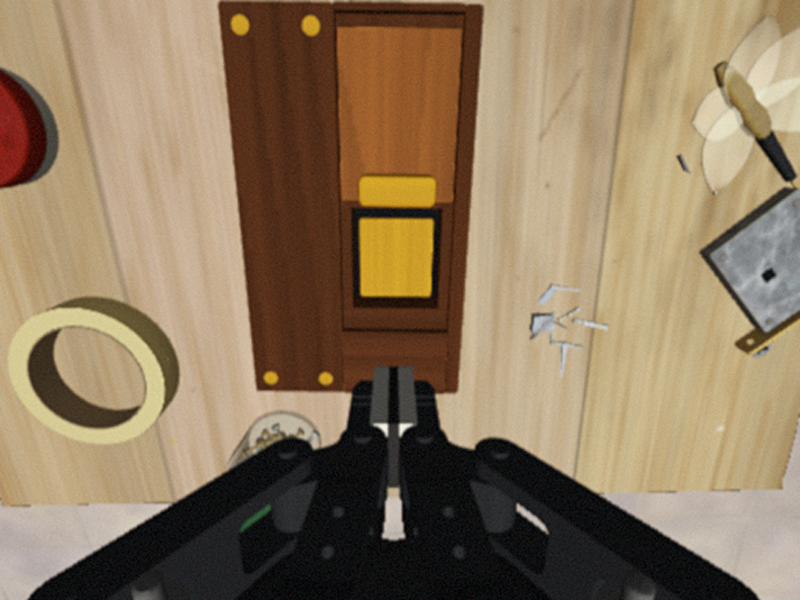

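The strip is at its stop: the force rose while the arm stopped advancing. The recess and the brass catch are now uncovered, with the catch at about (360–434, 218–298). I'll locate the catch next.

```bash
python3 - <<'E'
from h import *
p=np.load('p.npy'); s=np.load('w2s.npy')
for uv,z,b in [((397,258),52,[22,-20]),((360,258),52,[2,-20]),((434,258),52,[42,-20]),((397,218),52,[22,2]),((397,298),52,[22,-42]),((396,207),60,[22,8]),((396,308),60,[22,-48]),((458,390),60,[60,-100]),((258,390),60,[-60,-100])]:
    w=wray('w2.png',s,np.array(uv)/1.5625,z); q=w-[p[0],p[1],0]; cc,ss=np.cos(p[2]),np.sin(p[2])
    print('box:',np.round([cc*q[0]+ss*q[1],-ss*q[0]+cc*q[1]],1),b)
E
```

```text
box: [ 23.1 -23.9] [22, -20]
box: [  2.8 -23.9] [2, -20]
box: [ 43.5 -23.8] [42, -20]
box: [23.  -1.9] [22, 2]
box: [ 23.2 -47.1] [22, -42]
box: [22.4  4.9] [22, 8]
box: [ 22.6 -50.2] [22, -48]
box: [  59.3 -101.7] [60, -100]
box: [ -58.6 -101.9] [-60, -100]
```

```bash
python3 - <<'E'
from h import *
p=np.load('p.npy'); B=lambda z: box(p,[22.7,-23.7,z])[0]
def st(tag):
    s=bot.get_state(); print(tag,round(s['t'],2),'tcp',s['tcp_pos'].round(1),'f',s['contact_force'].round(1)); return s['contact_force'][2]
bot.move_straight(B(90),max_speed=100); bot.move_straight(B(57),max_speed=60); f0=st('57')
z=57
while z>35:
    z-=2 if z>43 else 1; bot.move_straight(B(z),max_speed=25)
    f=st(z)-f0
    if f>25: break
bot.dwell(.2)
bot.move_straight(B(150),max_speed=100)
bot.move_straight(box(p,[22,-60,200])[0],max_speed=150); bot.dwell(.1); st('up')
a=cv2.imread; snap('scene','s3.png'); snap('top','t3.png'); snap('wrist','w3.png')
im=cv2.resize(cv2.imread('pics/s3.png')[200:350,200:400],(800,600),interpolation=cv2.INTER_CUBIC); cv2.imwrite('pics/s3b.png',im)
E
```

```text
57 10.71 tcp [ 532.4 -172.7   56.9] f [ 0.  -0.3  0.1]
55 10.96 tcp [ 532.5 -172.7   55.2] f [-0.2 -0.4 -0.7]
53 11.21 tcp [ 532.3 -172.6   52.9] f [ 0.6 -0.8 -0.3]
51 11.46 tcp [ 532.7 -172.8   51.3] f [ 0.4 -0.   0.7]
49 11.71 tcp [ 532.8 -172.8   49.5] f [-0.3  0.6  3.9]
47 11.96 tcp [ 532.8 -172.9   47.4] f [ 1.3 -0.5  3.9]
45 12.21 tcp [ 532.8 -172.8   45.3] f [ 0.7 -1.2  3.6]
43 12.46 tcp [ 532.7 -172.8   43.2] f [ 1.1 -0.3  3.8]
42 12.71 tcp [ 532.7 -172.8   42.3] f [ 1.3 -1.8  5. ]
41 12.96 tcp [ 532.7 -172.8   41.3] f [ 2.2 -0.6  3.9]
40 13.21 tcp [ 532.7 -172.8   40.2] f [ 3.  -1.1  4.6]
39 13.46 tcp [ 532.8 -172.9   40. ] f [0.2 0.2 8.9]
38 13.71 tcp [ 532.9 -172.9   39.9] f [-0.5  0.3 14.1]
37 13.96 tcp [ 533.  -173.    39.8] f [-3.6  1.6 19.8]
36 14.21 tcp [ 533.1 -173.    39.7] f [-6.9  2.8 23.7]
35 14.46 tcp [ 533.3 -173.1   39.7] f [-8.8  2.5 28.7]
up 16.62 tcp [ 528.9 -208.1  198.5] f [-0.1  0.1 -0.1]
```

View pics/s3b.png

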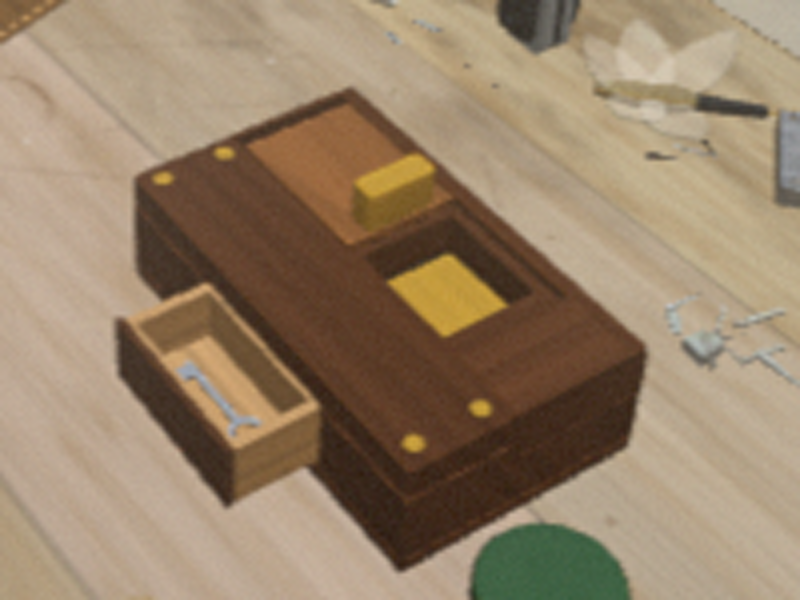

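View pics/w3.png

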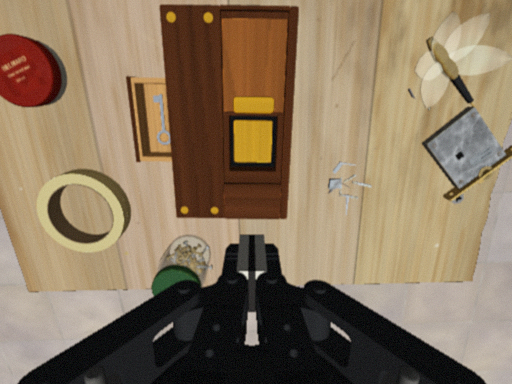

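The scene crop shows the drawer fully out at (220, 400), the catch down at (450, 295) and the strip open with its tab at (395, 190). The wrist view agrees, and the arm is clear of everything.

```bash
python3 -c "
from workcell import bot
print(bot.sign_off())"
```

```text
the job is handed in; nothing more can be done
None
```

The dark box's strip is open at its stop, the catch is pressed all the way down and the drawer is out. The pale box was left alone, and the job was handed in at about 17 s; no verdict came back.

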